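Refit the filter cover of a bench-top air pump

ROBOT

A 6-joint arm with a two-finger parallel gripper is mounted at the origin on a cart in front of the work surface, level with it; the furniture and walls round the work are solid. World frame = base frame: x ahead of the robot, y to its left, z up, the work surface at z = 0. Lengths are in m, angles in rad, forces in N, time in s.
With the tool pointing down it reaches from about 0.375 to 0.925 m from the base axis. Payload 5.7 kg.
Tool frame: the origin (TCP) lies at the very end of the fingers, on their centre line; the grasp point (between the pads) lies 19 mm behind it; y points along the fingers, z is the direction in which the jaws open and shut, and the axes are right-handed (so a half turn about y gives the same grasp; the last joint's range is limited). The gripper opens to 88 mm and grips with 3 to 60 N. Pads are 20 mm wide; open, the fingers measure 115 mm over their backs; the gripper's body (75 mm by 178 mm) begins 61 mm behind the grasp point.
Start: joints at [-1.293, 0.359, 1.51, -0, 1.272, -0.115], TCP at [0.23, -0.554, 0.223] pointing down, gripper open.
Joint ranges: [-2.97, 2.97], [-1.01, 2.36], [0.21, 2.38], [-0.96, 4.11], [0.2, 2.71], [-2.98, 2.98]. Speed limits (rad/s): [2.39, 2.39, 3.14, 3.14, 3.14, 3.14].

INTERFACE

Orientations are given as a 3x3 rotation matrix whose columns are the frame's x, y, z axes.
In Python, from workcell import robot gives the robot as it stands.
- The arm moves only by the tool apply_moves, never from a script. Its arguments are lists of equal length, an entry for each row: "offset": the shift along the world's x, y, z in mm, a list of three; "spin": the turn about the world's z in degrees. A call has 1 to 12 rows; each row shifts and turns the commanded pose from where the row before left it; what a row does not reach is not made up. A row lasts 1/10 s, in which the tool goes at most 50 mm and 8.59 degrees, less where a joint would pass 70% of its speed; a pose out of reach is approached as far as the arm can. A call is refused whole if a number of a shift passes 50 or a number of a turn 8.59, either way. A call with a gripper value outside its range is refused whole. "jaw" is the finger opening in mm, from 0 to 87.8, set as the call begins (left out, the last holds). The fingers move at their own pace and stop on an object; the grip force is fixed at half the most. Time passes only in rows, so rows that do not move let the fingers close. It gives the time, the measured TCP pose, the force and the opening at its end, in the units of the state.
- robot.sense(): the state, without advancing time (a new reading comes with each control period).
- robot.capture(name): name is "side" or "top"; returns a dict with "pixels" (480x640x3 uint8, red, green, blue), "intrinsics" (3x3 intrinsics, pixels), "origin" and "rotation" of the camera in the world. Camera axes: x right, y down, z forward; pixel columns grow to the right and rows downward; lengths in m; the calibration is good to about 2 mm. A picture is of the moment at which its call begins. There is no depth.
- robot.hand_in(): hands the job in, once; it reports no verdict.
The state is a dict: "time_s": time; "q": joint angles; "joint_velocities": joint speeds; "tau": joint torques, N m; "position": TCP position; "ee_rot": TCP orientation; "wrist_force": force on the tool from outside, world axes, zero at the start; "torque": the same for the moment, N m; "width": opening from 0.0 (shut) to 1.0 (fully open).
Only numpy, scipy, OpenCV 4.12 (cv2) and the standard library are available. Lean on these libraries where they do the work, as an engineer would, in place of code of your own. Each camera call takes 0.05 s, during which the arm holds its last target. There are 200 camera calls.

TASK

Put the loose filter cover back on the air pump: hook its lip under the ledge at a tilt, push it in against the sprung bar as far as it goes, swing the other end down past the keeper and let it go, so that it lies flat and fully home, held under both ledge and keeper. Feel your way and do not force it: the contact forces on the pump must stay below about 60 N all told. Leave the other things on the desk where they are.

Things in the scene. Friction and masses are not known exactly. Their poses are not given: they have to be found in the camera images.
- unit: Bench-top air pump, fixed on the desk: white box 136 (x) x 170 (y, -89 to +81) mm, controls on its -x side, origin under it at desk height. Its grey top frame sits in slotted screw holes, up to 3 mm to either side along y: y values of ledge, keeper and seat are nominal and shift together. Its open filter well has a flat seat 72 mm above the desk, with side cheeks at |x| = 47.5 mm, 7 mm high.
- cover: Loose grey slotted cover, 0.12 to 0.2 kg, flat below, lying rib up on the desk, turned up to 0.85 rad against the pump; origin at the centre of its underside. Plate 90 (x) x 92 (y) x 8 mm, lip to -y, tongue to +y, in line with the underside. Lip tip to tongue tip is 117 mm but ledge and keeper leave 105.5 mm open, so it must go in tilted, lip low, about 15 to 20 degrees.
- rib (a point): Middle of the top of the cover's grip rib, at (0, 0, 34) mm in the cover's frame. The solid rib runs along the cover's x: 54 mm long, 12 mm thick in y, standing 26 mm above the plate. Grip it across its thickness.
- lip (a point): Middle of the tip of the cover's lip, at (0, -64, 2) mm in the cover's frame. The lip is 84 mm wide, 4 mm thick and stands 18 mm out of the plate.
- tongue (a point): Middle of the tip of the cover's tongue, at (0, 53, 2) mm in the cover's frame. The tongue is 84 mm wide, 4 mm thick and stands 7 mm out of the plate.
- ledge (a point): Middle of the lower edge of the ledge at the well's -y end, in the pump's frame at (0, -50.5, 81) mm, axes the pump's. The ledge is 5 mm thick; under it a slot 9 mm high and 95 mm wide runs in to -y, its floor the seat, which reaches out to y = -34 mm. The sprung bar looks out in the slot's middle (|x| < 25 mm); beside it, at |x| 27 to 48 mm, stand two solid end stops at y = -63.5 mm.
- keeper (a point): Middle of the lower edge of the fixed keeper at the well's +y end, in the pump's frame at (0, 55, 79) mm: underside 7 mm, top 12 mm above the seat. The wall under it is at y = 58.5 mm. Only in the last 1.5 mm before the lip meets the end stops does the tongue pass the keeper, closer than the frame's place is known: feel for the stops and stay pushed in.
- seat (a point): Where the cover's origin lies when it is seated: in the pump's frame at (0, 5.5, 72) mm; its axes are the pump's. Seated, the tongue's tip is at the wall under the keeper and the lip 8 mm under the ledge. The sprung bar holds it so: it slides a cover let go at the end stops 5 mm back towards +y. It looks out to y = -56.5 mm, pushes back with 3 N there and 1 N more per mm: 10 N at the end stops.
- rack: Bystander, to be left alone: orange tube rack, 112 x 248 x 50 mm, no tubes.
- beaker: Bystander, to be left alone: white open plastic beaker, 66 mm across, 73 mm tall.
- marker: Bystander, to be left alone: black marker pen lying on the desk, 132 mm long.
- carton: Bystander, to be left alone: small cream card carton, 60 x 66 x 100 mm.
- timer: Bystander, to be left alone: small white standing timer, 41 x 66 x 67 mm.
Mind the look-alikes: they are no part of the job. Of the things that look like the cover, the larger one is meant.

How it is judged:
On the way:
1. the cover's lip is under the ledge with the cover tilted, tongue end up (y of lip in the frame of unit below -0.0555 m and z of lip in the frame of unit between 0.071 and 0.081 m and x of lip in the frame of unit between -0.008 and 0.008 m and angle between cover's own z axis and vertical above 0.1 rad and z of tongue in the frame of unit above 0.084 m), for 0.1 s.
At the end, for the whole second after the job is handed in: The cover lies let go and at rest, flat (0.03 rad) on the pump's seat (1.5 mm), lip under ledge and tongue under keeper: its origin within 5 mm of the nominal seat point along the pump, 4.5 mm across, 0.07 rad in yaw (x of cover in the frame of seat between -0.0045 and 0.0045 m and y of cover in the frame of seat between -0.005 and 0.005 m and z of cover in the frame of seat between -0.002 and 0.0015 m and angle between cover's own z axis and vertical below 0.03 rad and angle between the y axis of cover and the y axis of unit, either way round below 0.07 rad and linear speed of cover below 0.01 m/s); the robot touches nothing.
It fails at once if the cover is forced against the pump with more than 60 N (contact force between cover and unit above 60 N).
It fails at once if the robot presses on the pump with more than 60 N (contact force between any of the arm, the fingers and unit above 60 N).
It fails at once if a bystander is moved more than 25 mm (distance of any of rack, beaker, marker, carton, timer from where it was at the start of the episode above 0.025 m).
It also fails if it takes over 54 s, if anything falls off the work surface, if the arm or the gripper's body presses on something with over 40 N, if the wrist force passes 120 N, or if a joint passes its speed limit or range.

## Working session

There is one attempt and no reset: what is moved stays moved. The work goes in short steps, Python scripts to look and compute and a tool call to move; the robot and the scene stay as the last step left them, time stands still between calls to the robot, and variables do not carry over. Pictures are saved under pics/ and viewed, about 8 in all and at most 12, crops included, and the job is handed in when it is done.

Besides the shell and the picture viewer there is one more tool, called after "Call:" as name(argument=value, ...) on one line, values as JSON. apply_moves: Moves the arm, as the interface text tells. Its arguments: {"type":"object","properties":{"offset":{"type":"array","items":{"type":"array","items":{"type":"number"}}},"spin":{"type":"array","items":{"type":"number"}},"jaw":{"type":"number"}},"required":["offset","spin"]}

```bash
ls; mkdir -p pics
python3 - <<'E'
from workcell import robot
import cv2,pickle
for n in("side","top"):
    c=robot.capture(n); pickle.dump(c,open(f"pics/{n}0.pkl","wb"))
    cv2.imwrite(f"pics/{n}0.png",c["pixels"][:,:,::-1])
    print(n,c["intrinsics"],c["origin"],c["rotation"])
s=robot.sense();print(s)
E
```

```text
pics
side [[535.96131936   0.         323.75226737]
 [  0.         535.96131936 247.64394196]
 [  0.           0.           1.        ]] [0.18274664 1.10166091 0.79019048] [[-0.91052669 -0.25340022  0.32669476]
 [-0.41338461  0.57204894 -0.70843008]
 [-0.00736905 -0.78009508 -0.62561758]]
top [[469.86300107   0.         324.76571055]
 [  0.         469.86300107 238.17204963]
 [  0.           0.           1.        ]] [0.33539725 0.29256216 1.31274417] [[ 0.02341469 -0.98388424  0.17726691]
 [-0.99971057 -0.0220633   0.00959104]
 [-0.00552538 -0.17744018 -0.98411608]]
{'time_s': 0.1, 'q': array([-1.29312224e+00,  3.59414563e-01,  1.51132750e+00, -8.23738718e-06,
        1.27248704e+00, -1.15114145e-01]), 'joint_velocities': array([-0.00027043, -0.00119486, -0.00314409,  0.00053192,  0.0009009 ,
       -0.00011846]), 'tau': array([ 2.47754570e-04, -5.16352415e+01, -2.71405631e+01,  6.77489256e-02,
        2.76484969e-02, -3.35830009e-05]), 'position': array([ 0.22947015, -0.55371253,  0.22190335]), 'ee_rot': array([[-9.23844524e-01, -4.56153827e-04,  3.82767668e-01],
       [-3.82767898e-01,  1.57160450e-03, -9.23843205e-01],
       [-1.80144775e-04, -9.99998661e-01, -1.62651925e-03]]), 'wrist_force': array([-0.84302035, -0.7576658 , -0.58004914]), 'torque': array([-0.01493657,  0.04153664,  0.02345867]), 'width': 0.9982615927851423}
```

View pics/top0.png

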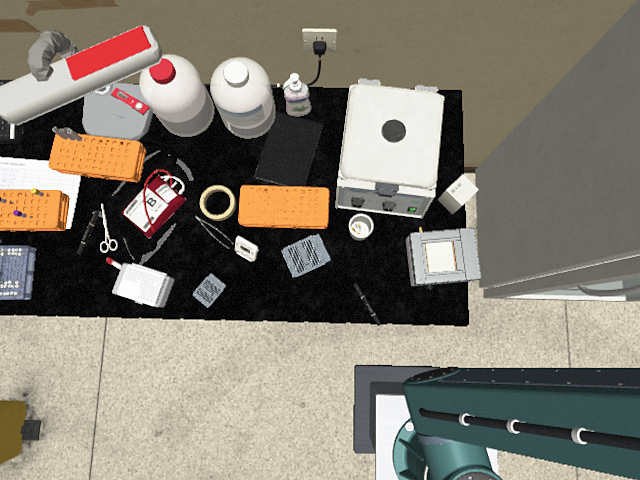

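View pics/side0.png

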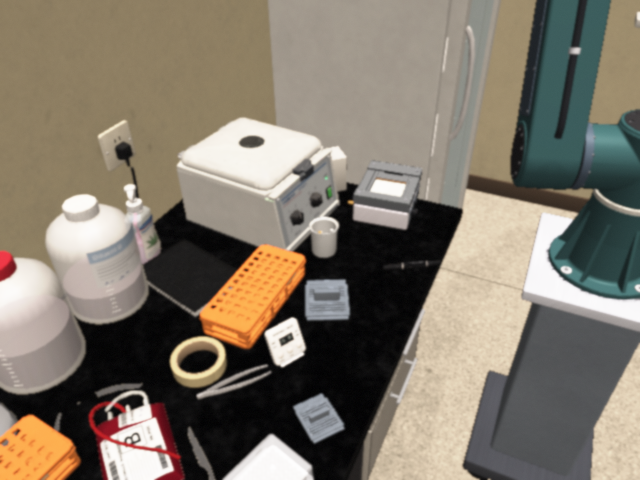

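Run:
```python
import cv2,numpy as np
t=cv2.imread("pics/top0.png");s=cv2.imread("pics/side0.png")
a=cv2.resize(t[215:300,395:495],(800,600)[:1]+(680,),interpolation=cv2.INTER_CUBIC)
a=cv2.resize(t[220:295,395:485],(480,400),interpolation=cv2.INTER_CUBIC)
b=cv2.resize(s[155:235,340:430],(450,400),interpolation=cv2.INTER_CUBIC)
c=cv2.resize(t[230:280,276:336],(360,300),interpolation=cv2.INTER_CUBIC)
d=cv2.resize(s[272:327,297:357],(327,300)[:1]+(300,),interpolation=cv2.INTER_CUBIC)
cv2.imwrite("pics/crop1.png",np.vstack([np.hstack([a[:300]*0+0,b[:300]*0+0])[:0].reshape(0,930,3),np.hstack([a,b])]).astype(np.uint8)[:, :] if 0 else cv2.resize(np.hstack([a,b]),(800,344)))
cv2.imwrite("pics/crop2.png",np.hstack([c,d]))
```

```text
(no output)
```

View pics/crop1.png

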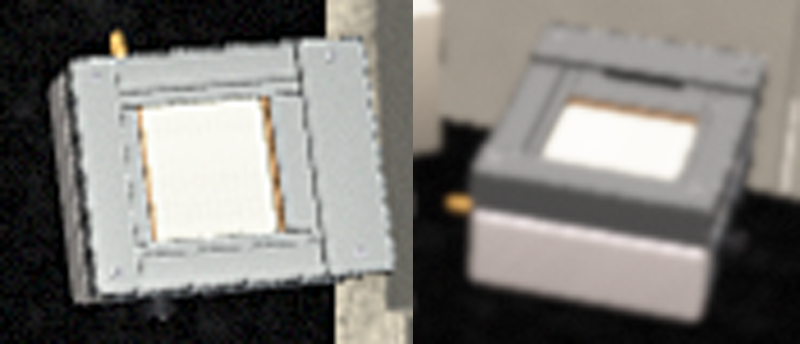

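View pics/crop2.png

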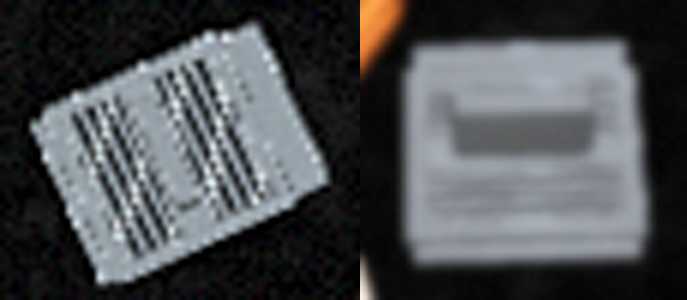

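The top view shows the pump at about (443,255), with the ledge and dark sprung-bar slot at its right end (world -y) and the controls facing the robot. The cover is at about (306,256), with its 18 mm lip towards the upper right and its short tongue to the left. The decoy is at (209,290). Next I'll measure the poses.

```bash
cat > h.py <<'E'
import numpy as np,cv2,pickle
def ray(c,uv,z):
    uv=np.atleast_2d(np.array(uv,float)); d=np.c_[uv,np.ones(len(uv))]@np.linalg.inv(c["intrinsics"]).T@np.array(c["rotation"]).T
    o=np.array(c["origin"]); return o+d*((z-o[2])/d[:,2:])
def proj(c,P):
    p=(np.atleast_2d(P)-np.array(c["origin"]))@np.array(c["rotation"])@np.array(c["intrinsics"]).T
    return p[:,:2]/p[:,2:]
def rect(p):
    r=cv2.minAreaRect((p[:,:2]*1000).astype(np.float32)); return r
def pump_T(o,yaw):
    c,s=np.cos(yaw),np.sin(yaw); return lambda p:np.array([o[0]+c*p[0]-s*p[1],o[1]+s*p[0]+c*p[1],p[2]])
E
python3 - <<'E'
from h import *
t=pickle.load(open("pics/top0.pkl","rb"));s=pickle.load(open("pics/side0.pkl","rb"))
for c,(x0,y0,x1,y1) in((t,(276,230,338,282)),(s,(297,272,360,330))):
    im=c["pixels"][y0:y1,x0:x1].astype(int)
    m=((im.min(2)>60)&(im[:,:,0]-im[:,:,2]<30)).astype(np.uint8)
    m=cv2.morphologyEx(m,cv2.MORPH_CLOSE,np.ones((5,5)))
    cs=max(cv2.findContours(m,0,1)[0],key=cv2.contourArea)[:,0]+[x0,y0]
    # hull & outer half-pixel ignored
    print("cover",rect(ray(c,cs,.005)), cv2.boundingRect(cs))
tp=lambda a:[(395+x/4.587-.4,220+y/4.587-.4) for x,y in a]
print("ledge blk",(ray(t,tp([(300,43),(362,40),(393,270),(328,277)]),.086)*1000).round(1))
print("keeper blk",(ray(t,tp([(67,57),(118,55),(140,293),(82,302)]),.084)*1000).round(1))
sp=[(340+(x-412.9)/4.3-.4,155+y/4.3-.4) for x,y in[(475,173),(720,212),(766,62),(540,27)]]
print("side keeper outer, ledge outer",(ray(s,sp[:2],.084)*1000).round(1),(ray(s,sp[2:],.086)*1000).round(1))
print("centrifuge front low corners",(ray(t,[(337,214),(431,216)],.0)*1000).round(), "top front edge z.2",(ray(t,[(340,180),(435,186)],.2)*1000).round())
print("beaker",(ray(t,[(361,227)],.073)*1000).round(),"carton",(ray(t,[(458,192)],.1)*1000).round())
E
```

```text
cover ((522.4151611328125, 358.5003967285156), (92.10714721679688, 119.64041900634766), 26.065088272094727) (281, 234, 50, 44)
cover ((516.7548828125, 364.835205078125), (91.03042602539062, 122.77519989013672), 25.98216438293457) (305, 279, 45, 42)
ledge blk [[ 589.3  -54.3   86. ]
 [ 591.8  -90.2   86. ]
 [ 458.7 -103.4   86. ]
 [ 453.9  -66.4   86. ]]
keeper blk [[578.4  80.3  84. ]
 [580.2  50.7  84. ]
 [442.5  40.   84. ]
 [436.7  73.   84. ]]
side keeper outer, ledge outer [[568.8  88.1  84. ]
 [432.4  70.3  84. ]] [[454.  -90.8  86. ]
 [592.  -75.9  86. ]]
centrifuge front low corners [[643. 272.   0.]
 [643.   3.   0.]] top front edge z.2 [[682. 269. 200.]
 [672.  36. 200.]]
beaker [[591. 208.  73.]] carton [[687. -48. 100.]]
```

Run:
```python
from h import *
t=pickle.load(open("pics/top0.pkl","rb"))
for z in(-.9,-.75,0): print(z,(ray(t,[(482,298),(640,290),(480,292),(470,180),(468,320)],z)*1000).round().tolist())
s=pickle.load(open("pics/side0.pkl","rb"))
for z in(-.9,-.75,0): print(z,(ray(s,[(445,235),(470,205),(430,478),(463,208)],z)*1000).round().tolist())
```

```text
-0.9 [[467.0, -427.0, -900.0], [521.0, -1165.0, -900.0], [494.0, -418.0, -900.0], [1039.0, -389.0, -900.0], [364.0, -358.0, -900.0]]
-0.75 [[458.0, -378.0, -750.0], [508.0, -1066.0, -750.0], [484.0, -370.0, -750.0], [991.0, -342.0, -750.0], [362.0, -314.0, -750.0]]
0 [[413.0, -134.0, 0.0], [445.0, -572.0, 0.0], [430.0, -129.0, 0.0], [753.0, -112.0, 0.0], [352.0, -94.0, 0.0]]
-0.9 [[534.0, -1162.0, -900.0], [477.0, -1489.0, -900.0], [248.0, 145.0, -900.0], [506.0, -1444.0, -900.0]]
-0.75 [[503.0, -961.0, -750.0], [451.0, -1259.0, -750.0], [242.0, 230.0, -750.0], [477.0, -1218.0, -750.0]]
0 [[347.0, 43.0, 0.0], [320.0, -109.0, 0.0], [213.0, 655.0, 0.0], [334.0, -88.0, 0.0]]
```

Call:
apply_moves(offset=[[19,44,0],[19,44,0],[19,44,0],[19,44,0],[19,44,0],[19,44,0],[19,44,0],[19,44,0],[19,44,0],[19,44,0],[19,44,0],[19,44,0]], spin=[4.5,4.5,4.5,4.5,4.5,4.5,4.5,4.5,4.5,4.5,4.5,4.5], jaw=80)

```text
time_s: 1.3
position: [0.4578, -0.0243, 0.2226]
ee_rot: [[-0.23, -0.0, 0.973], [-0.973, -0.0, -0.23], [0.0, -1.0, -0.0]]
wrist_force: [0.8, -0.5, 0.7]
width: 0.91
```

Call:
apply_moves(offset=[[6,42,0],[7,44,0],[7,44,0],[7,44,0],[7,44,0],[7,44,-15],[7,44,-25],[7,44,-30],[6,40,-30],[0,0,0]], spin=[4.5,4.5,4.5,4.5,4.5,4.5,4.5,4.5,3.5,0])

```text
time_s: 2.3
position: [0.5156, 0.3625, 0.1204]
ee_rot: [[0.443, -0.006, 0.897], [-0.897, -0.002, 0.443], [-0.001, -1.0, -0.006]]
wrist_force: [-0.4, -1.6, 0.1]
width: 0.909
```

Run:
```python
from h import *
from workcell import robot
for n in("side","top"):
    c=robot.capture(n); pickle.dump(c,open(f"pics/{n}1.pkl","wb"))
    cv2.imwrite(f"pics/{n}1.png",c["pixels"][:,:,::-1])
s=robot.sense();print(s["time_s"],s["position"],s["ee_rot"][:,2],s["q"],s["wrist_force"])
t=cv2.imread("pics/top1.png")[210:300,250:370];d=cv2.imread("pics/side1.png")[210:330,260:400]
cv2.imwrite("pics/crop3.png",np.hstack([cv2.resize(t,(400,300),interpolation=2),cv2.resize(d,(350,300),interpolation=2)]))
```

```text
2.4 [0.51680737 0.35949783 0.12393497] [ 0.89820035  0.43957292 -0.00343143] [ 4.98314589e-01  4.99157305e-01  1.54568256e+00 -3.73155260e-04
  1.10020184e+00  4.33575179e-02] [ 1.03134388  0.48663815 -0.03500515]
```

View pics/crop3.png

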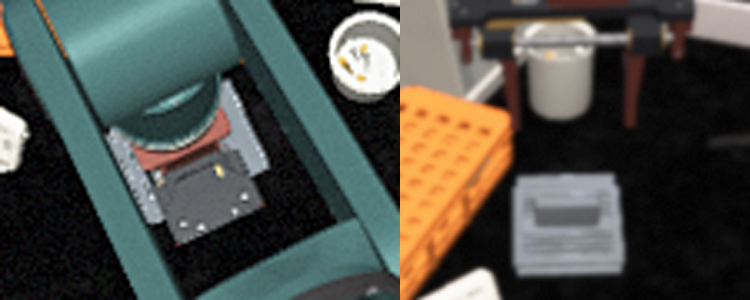

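Run:
```python
from h import *
from workcell import robot
s=robot.sense();print(s["position"])
c=pickle.load(open("pics/side0.pkl","rb"))
print(ray(c,[(327,292.3)],.034),ray(c,[(327,300.3)],.008))
# rect with plate top only: corners of rect in side
im=c["pixels"][272:330,297:360].astype(int)
m=((im.min(2)>60)&(im[:,:,0]-im[:,:,2]<30)).astype(np.uint8)
cs=max(cv2.findContours(m,0,1)[0],key=cv2.contourArea)[:,0]+[297,272]
for c_,n in((c,"s"),):
  print(cv2.boxPoints(rect(ray(c_,cs,.004))))
```

```text
[0.51680737 0.35949783 0.12393497]
[[0.5112814  0.37545622 0.034     ]] [[0.51273043 0.37245146 0.008     ]]
[[449.28552 399.1851 ]
 [503.14072 288.67813]
 [585.07495 328.6085 ]
 [531.2197  439.11545]]
```

Call:
apply_moves(offset=[[-1,2,-20],[0,0,-30],[0,0,-30],[0,0,0],[0,0,0],[0,0,0]], spin=[0,0,0,0,0,0])

```text
time_s: 3.0
position: [0.5185, 0.3615, 0.0477]
ee_rot: [[0.438, 0.003, 0.899], [-0.899, 0.001, 0.438], [-0.0, -1.0, 0.003]]
wrist_force: [-0.6, -0.0, 0.4]
width: 0.911
```

Call:
apply_moves(offset=[[0,0,0]], spin=[0])

```text
time_s: 3.1
position: [0.5184, 0.3619, 0.0476]
ee_rot: [[0.438, 0.003, 0.899], [-0.899, 0.002, 0.438], [-0.0, -1.0, 0.003]]
wrist_force: [0.1, -0.9, 1.1]
width: 0.908
```

Call:
apply_moves(offset=[[-1,4,0],[0,0,-17],[0,0,-16],[0,0,0],[0,0,0]], spin=[0,0,0,0,0])

```text
time_s: 3.6
position: [0.516, 0.3657, 0.0128]
ee_rot: [[0.439, -0.0, 0.899], [-0.899, -0.0, 0.439], [-0.0, -1.0, -0.0]]
wrist_force: [-0.0, -0.2, 0.2]
width: 0.907
```

Call:
apply_moves(offset=[[0,0,0],[0,0,0],[0,0,0],[0,0,0],[0,0,0],[0,0,0]], spin=[0,0,0,0,0,0], jaw=40)

```text
time_s: 4.2
position: [0.5167, 0.3659, 0.0131]
ee_rot: [[0.438, 0.001, 0.899], [-0.899, 0.001, 0.438], [-0.0, -1.0, 0.002]]
wrist_force: [0.3, 1.0, 5.0]
width: 0.606
```

Run:
```python
from h import *
from workcell import robot
c=robot.capture("side"); pickle.dump(c,open(f"pics/side2.pkl","wb"))
cv2.imwrite("pics/crop4.png",cv2.resize(c["pixels"][240:330,270:390,::-1],(640,480),interpolation=2))
s=robot.sense();print(s["time_s"],s["position"],s["ee_rot"][:,2],s["width"],s["wrist_force"])
```

```text
4.25 [0.51669777 0.36583501 0.01307942] [0.89877648 0.43840463 0.00149312] 0.6100060110341692 [0.4201208  0.79635945 5.16340211]
```

View pics/crop4.png

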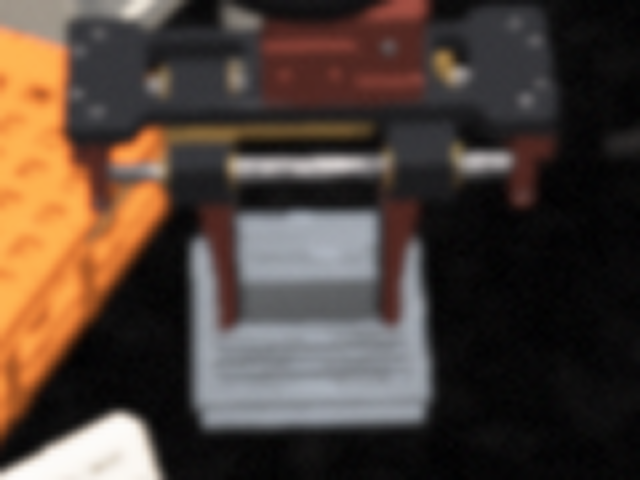

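The side crop shows both fingers on the ends of the rib, at (228,325) and (393,325), and the opening of 53.6 mm matches the rib's length. The tool can't tilt, so I gripped the rib by its ends. The cover can then pivot about the jaw axis, and I'll tilt it by pressing the tongue gently on the pump's front rail.

Call:
apply_moves(offset=[[0,0,20],[0,0,40],[0,0,45],[-12,-42,25],[-12,-42,0],[-12,-42,0],[-12,-42,0],[-12,-42,0],[-12,-42,0],[-12,-42,0],[-12,-42,0],[-12,-42,0]], spin=[0,0,0,-8.5,-8.5,-8.5,-8.5,-8.5,-8.5,-8.5,-8.5,-8.5])

```text
time_s: 5.45
position: [0.4063, -0.0135, 0.1419]
ee_rot: [[-0.775, -0.002, 0.632], [-0.632, 0.0, -0.775], [0.001, -1.0, -0.001]]
wrist_force: [0.6, -0.1, -0.8]
width: 0.608
```

Call:
apply_moves(offset=[[0,0,0],[0,0,0],[0,0,0],[0,0,0],[0,0,-20],[0,0,0],[0,0,0]], spin=[-8.5,-8.5,-8.5,-8.5,0,0,0])

```text
time_s: 6.15
position: [0.4069, -0.012, 0.1219]
ee_rot: [[-0.995, -0.003, 0.096], [-0.096, 0.001, -0.995], [0.003, -1.0, -0.001]]
wrist_force: [0.3, 0.3, -0.7]
width: 0.614
```

Run:
```python
from h import *
from workcell import robot
for n in("side","top"):
    c=robot.capture(n); pickle.dump(c,open(f"pics/{n}3.pkl","wb"))
    cv2.imwrite(f"pics/{n}3.png",c["pixels"][:,:,::-1])
s=robot.sense();print(s["time_s"],s["position"],s["ee_rot"][:,2],s["q"],s["wrist_force"],s["width"])
t=cv2.imread("pics/top3.png")[200:310,380:500];d=cv2.imread("pics/side3.png")[130:250,330:490]
cv2.imwrite("pics/crop5.png",np.hstack([cv2.resize(t,(360,330),interpolation=2),cv2.resize(d,(440,330),interpolation=2)]))
```

```text
6.25 [ 0.40797782 -0.01222781  0.12255754] [ 9.63275828e-02 -9.95349671e-01 -1.69646195e-04] [-1.99675052e-01  2.21539177e-01  2.02504981e+00  1.27307136e-04
  8.95259367e-01  1.27456446e+00] [ 0.00941427 -0.70677678 -1.817907  ] 0.6125857884872118
```

View pics/crop5.png

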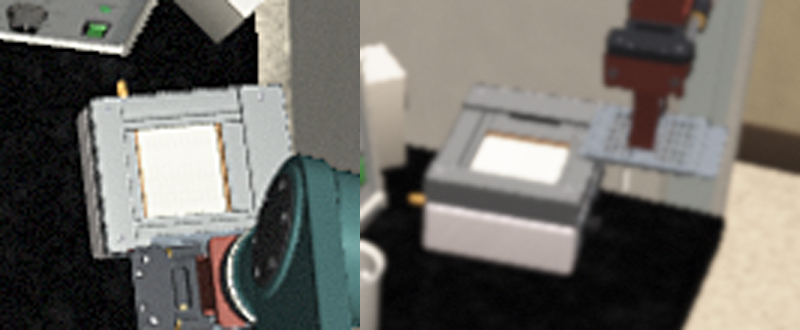

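Call:
apply_moves(offset=[[4,0,-12],[0,0,-12],[0,0,-2],[0,0,0],[0,0,0]], spin=[0,0,0,0,0])

```text
time_s: 6.75
position: [0.4124, -0.0123, 0.0968]
ee_rot: [[-0.995, 0.001, 0.096], [-0.096, -0.0, -0.995], [-0.001, -1.0, 0.0]]
wrist_force: [-0.2, -0.3, -1.6]
width: 0.612
```

Call:
apply_moves(offset=[[0,0,-2],[0,0,0]], spin=[0,0])

```text
time_s: 6.95
position: [0.4122, -0.0123, 0.0945]
ee_rot: [[-0.995, 0.0, 0.096], [-0.096, 0.0, -0.995], [-0.0, -1.0, 0.0]]
wrist_force: [-0.2, 0.1, -0.8]
width: 0.612
```

Call:
apply_moves(offset=[[0,0,-2],[0,0,0]], spin=[0,0])

```text
time_s: 7.15
position: [0.412, -0.0123, 0.0922]
ee_rot: [[-0.995, -0.0, 0.096], [-0.096, 0.0, -0.995], [0.0, -1.0, -0.0]]
wrist_force: [0.1, 0.6, -2.0]
width: 0.613
```

Call:
apply_moves(offset=[[0,0,-2],[0,0,0]], spin=[0,0])

```text
time_s: 7.35
position: [0.4115, -0.0123, 0.0904]
ee_rot: [[-0.995, -0.001, 0.096], [-0.096, 0.0, -0.995], [0.001, -1.0, -0.0]]
wrist_force: [-2.7, -0.4, 5.6]
width: 0.613
```

Call:
apply_moves(offset=[[0,0,-1.5],[0,0,0]], spin=[0,0])

```text
time_s: 7.55
position: [0.411, -0.0123, 0.0889]
ee_rot: [[-0.995, -0.002, 0.096], [-0.096, -0.0, -0.995], [0.002, -1.0, -0.0]]
wrist_force: [-3.9, -1.5, 6.5]
width: 0.612
```

Call:
apply_moves(offset=[[0,0,-1.5],[0,0,0]], spin=[0,0])

```text
time_s: 7.75
position: [0.4107, -0.0123, 0.0873]
ee_rot: [[-0.995, -0.002, 0.096], [-0.096, -0.0, -0.995], [0.002, -1.0, -0.0]]
wrist_force: [-4.9, -2.2, 7.5]
width: 0.612
```

Call:
apply_moves(offset=[[0,0,-1.5],[0,0,0]], spin=[0,0])

```text
time_s: 7.95
position: [0.4103, -0.0123, 0.0858]
ee_rot: [[-0.995, -0.003, 0.097], [-0.097, -0.0, -0.995], [0.003, -1.0, -0.0]]
wrist_force: [-4.7, -0.9, 6.5]
width: 0.613
```

Call:
apply_moves(offset=[[0,0,-1.5],[0,0,0],[0,0,-1.5],[0,0,0]], spin=[0,0,0,0])

```text
time_s: 8.35
position: [0.41, -0.0123, 0.0827]
ee_rot: [[-0.995, -0.004, 0.097], [-0.097, -0.0, -0.995], [0.004, -1.0, -0.0]]
wrist_force: [-6.5, -2.2, 7.8]
width: 0.615
```

Call:
apply_moves(offset=[[0,0,-1.5],[0,0,0]], spin=[0,0])

```text
time_s: 8.55
position: [0.4099, -0.0123, 0.0811]
ee_rot: [[-0.995, -0.004, 0.097], [-0.097, -0.0, -0.995], [0.004, -1.0, -0.0]]
wrist_force: [-6.3, -1.6, 6.3]
width: 0.611
```

Run:
```python
from h import *
from workcell import robot
c=robot.capture("side"); pickle.dump(c,open(f"pics/side4.pkl","wb"))
s=robot.sense();print(s["time_s"],s["position"],s["wrist_force"],s["width"])
cv2.imwrite("pics/crop6.png",cv2.resize(c["pixels"][130:240,380:500,::-1],(600,550),interpolation=2))
```

```text
8.6 [ 0.40985563 -0.01234099  0.08113388] [-6.28256524 -1.63669655  5.30851637] 0.6084665116754674
```

View pics/crop6.png

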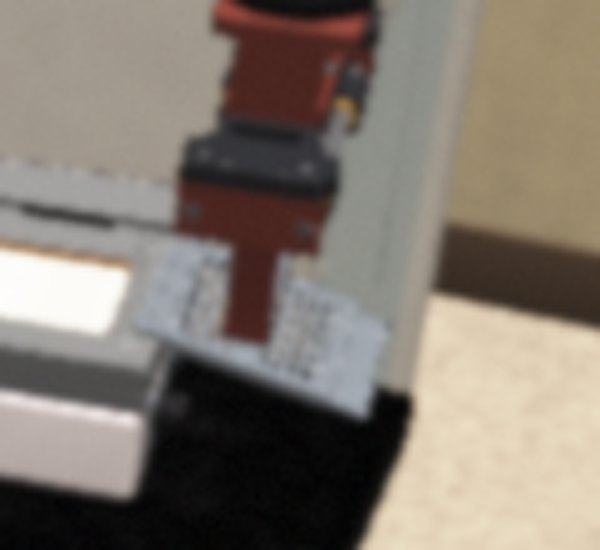

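Run:
```python
from h import *
c=pickle.load(open("pics/side4.pkl","rb"))
n=np.array([.096,-.995,0]);
def pl(uv,p0):
    d=np.array(c["rotation"])@np.linalg.inv(c["intrinsics"])@np.array([*uv,1.]); o=np.array(c["origin"]); return o+d*((p0-o)@n/(d@n))
p0=np.array([.410,-.0123,0])+n*-.043
P=[pl((380+x/5-.4,130+y/5-.4),p0) for x,y in((137,330),(370,415))]
print(P,np.degrees(np.arctan2(P[0][2]-P[1][2],np.hypot(*(P[0]-P[1])[:2]))),np.linalg.norm(P[0]-P[1]))
```

```text
[array([0.45304424, 0.03503629, 0.08054045]), array([0.33900474, 0.02403349, 0.05596865])] 12.104934526464454 0.11717440652427166
```

Run:
```python
from h import *
c=pickle.load(open("pics/side4.pkl","rb"))
n=np.array([.096,-.995,0]);a=np.array([.4099,-.0123,.0811])
u=np.array([.995,.096,0])
for q in(-.0268,-.034,-.040): 
  for k in (-.01,.01): print(q,k,(proj(c,a+n*q+u*k)-[380,130])*5+2)
```

```text
-0.0268 -0.01 [[262.41350552 332.05256267]]
-0.0268 0.01 [[220.95978808 324.88667022]]
-0.034 -0.01 [[259.77290239 339.93373938]]
-0.034 0.01 [[218.15868205 332.7067321 ]]
-0.04 -0.01 [[257.55562639 346.5514487 ]]
-0.04 0.01 [[215.80670557 339.27292469]]
```

The crop shows the cover tilted in the grip, with its near edge running from (137,330) to (370,415), about 12 degrees and lip low. The push force levelled off at about 8 N, so the pivoting is gentle. Next I'll lift, turn back 90 degrees and go above the well.

Call:
apply_moves(offset=[[0,0,20],[0,0,25],[0,0,25],[12,2.5,0],[12,2.5,0],[12,2.5,0],[12,2.5,0],[12,2.5,0],[12,2.5,0],[12,2.5,0],[12,2.5,0],[8,3,0]], spin=[0,0,0,8.2,8.2,8.2,8.2,8.2,8.2,8.2,8.2,8.2])

```text
time_s: 9.8
position: [0.5169, 0.0108, 0.151]
ee_rot: [[-0.18, 0.0, 0.984], [-0.984, 0.0, -0.18], [-0.0, -1.0, 0.0]]
wrist_force: [-0.0, -0.3, -1.7]
width: 0.606
```

Call:
apply_moves(offset=[[0,0,0],[0,0,0],[0,0,-20],[0,0,0],[0,0,0]], spin=[8.2,8.2,0,0,0])

```text
time_s: 10.3
position: [0.5154, 0.0108, 0.131]
ee_rot: [[0.099, -0.002, 0.995], [-0.995, 0.0, 0.099], [-0.0, -1.0, -0.002]]
wrist_force: [0.1, 0.3, -0.8]
width: 0.614
```

Run:
```python
from h import *
from workcell import robot
for n in("side","top"):
    c=robot.capture(n); pickle.dump(c,open(f"pics/{n}5.pkl","wb"))
    cv2.imwrite(f"pics/{n}5.png",c["pixels"][:,:,::-1])
s=robot.sense();print(s["time_s"],s["position"],s["ee_rot"][:,2],s["q"],s["wrist_force"],s["width"])
t=cv2.imread("pics/top5.png")[200:310,390:490];d=cv2.imread("pics/side5.png")[130:240,330:440]
cv2.imwrite("pics/crop7.png",np.hstack([cv2.resize(t,(390,429),interpolation=2),cv2.resize(d,(410,429),interpolation=2)]))
```

```text
10.4 [0.51633467 0.01072234 0.13171307] [9.95078677e-01 9.90874596e-02 3.19545924e-04] [-1.13075727e-01  3.45786389e-01  1.79476599e+00  4.49785099e-05
  1.00072155e+00 -2.12350322e-01] [ 0.12649316 -0.32841774 -2.46521027] 0.6128822210948004
```

View pics/crop7.png

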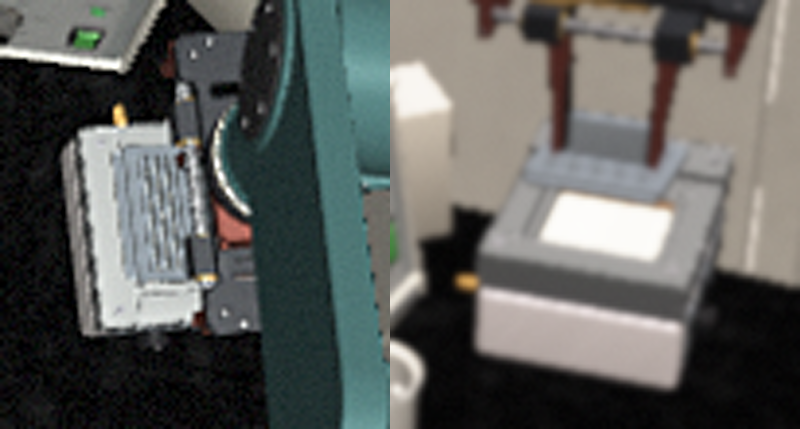

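Run:
```python
from h import *
t=pickle.load(open("pics/top5.pkl","rb"));s=pickle.load(open("pics/side5.pkl","rb"))
f=lambda a:[(390+x/3.9-.4,200+y/3.9-.4) for x,y in a]
g=lambda a:[(330+(x-390)/3.727-.4,130+y/3.9-.4) for x,y in a]
print("tongue top",(ray(t,f([(112,150),(128,278)]),.135)*1000).round(1))
print("tongue side",(ray(s,g([(525,190),(668,205)]),.131)*1000).round(1))
print("keeper front/back inner top",(ray(t,f([(76,132),(92,333)]),.084)*1000).round(1))
print("keeper outer side",(ray(s,g([(480,243),(690,285)]),.084)*1000).round(1))
# fingertips side: predicted vs seen ~ (560,152),(655,167)
a=np.array([.5163,.0107,.1317]);z=np.array([.995,.099,0]);
for k in(.0265+.005,-.0265-.005): 
  p=proj(s,a+z*k)[0];print(((p-[330,130]+.4)*[3.727,3.9]+[390,0]))
```

```text
tongue top [[553.2  66.1 135. ]
 [469.6  56.8 135. ]]
tongue side [[544.2  79.1 131. ]
 [456.9  59.2 131. ]]
keeper front/back inner top [[574.5  80.6  84. ]
 [437.9  71.1  84. ]]
keeper outer side [[574.2  76.5  84. ]
 [435.9  66.3  84. ]]
[555.86576633 137.51556054]
[650.88700267 153.50549066]
```

Call:
apply_moves(offset=[[-3,2,-9],[0,0,-10],[0,0,-9],[0,0,0],[0,0,0]], spin=[-0.5,0,0,0,0])

```text
time_s: 10.9
position: [0.5127, 0.0128, 0.1028]
ee_rot: [[0.091, -0.001, 0.996], [-0.996, 0.0, 0.091], [-0.0, -1.0, -0.001]]
wrist_force: [0.1, 0.5, -1.5]
width: 0.612
```

Call:
apply_moves(offset=[[0,0,-1.5],[0,0,0]], spin=[0,0])

```text
time_s: 11.1
position: [0.5132, 0.0127, 0.1019]
ee_rot: [[0.091, 0.0, 0.996], [-0.996, -0.0, 0.091], [0.0, -1.0, 0.0]]
wrist_force: [0.2, 0.6, -1.5]
width: 0.608
```

Call:
apply_moves(offset=[[0,0,-1.5],[0,0,0]], spin=[0,0])

```text
time_s: 11.3
position: [0.5131, 0.0127, 0.1003]
ee_rot: [[0.091, 0.0, 0.996], [-0.996, -0.0, 0.091], [0.0, -1.0, 0.0]]
wrist_force: [0.2, 0.0, -2.0]
width: 0.611
```

Call:
apply_moves(offset=[[0,0,-1.5],[0,0,0]], spin=[0,0])

```text
time_s: 11.5
position: [0.5137, 0.0128, 0.0988]
ee_rot: [[0.091, 0.001, 0.996], [-0.996, 0.0, 0.091], [0.0, -1.0, 0.001]]
wrist_force: [1.4, -0.1, -2.8]
width: 0.613
```

Call:
apply_moves(offset=[[0,0,-1],[0,0,0]], spin=[0,0])

```text
time_s: 11.7
position: [0.5138, 0.0127, 0.0979]
ee_rot: [[0.091, 0.001, 0.996], [-0.996, -0.0, 0.091], [0.0, -1.0, 0.001]]
wrist_force: [1.9, 0.6, -1.7]
width: 0.612
```

Call:
apply_moves(offset=[[0,0,-1],[0,0,0]], spin=[0,0])

```text
time_s: 11.9
position: [0.5138, 0.0127, 0.0971]
ee_rot: [[0.091, 0.001, 0.996], [-0.996, -0.0, 0.091], [0.0, -1.0, 0.001]]
wrist_force: [2.4, 0.9, 1.7]
width: 0.614
```

Call:
apply_moves(offset=[[0,0,-1],[0,0,0]], spin=[0,0])

```text
time_s: 12.1
position: [0.5137, 0.0131, 0.0963]
ee_rot: [[0.091, 0.001, 0.996], [-0.996, 0.0, 0.091], [-0.0, -1.0, 0.001]]
wrist_force: [0.4, 3.0, 3.8]
width: 0.612
```

Call:
apply_moves(offset=[[1,0,2],[0,0,0]], spin=[0,0])

```text
time_s: 12.3
position: [0.5138, 0.0127, 0.0977]
ee_rot: [[0.091, -0.001, 0.996], [-0.996, -0.0, 0.091], [0.0, -1.0, -0.001]]
wrist_force: [1.5, 0.0, -0.7]
width: 0.614
```

Call:
apply_moves(offset=[[0.2,-2,0],[0.2,-2,0],[0,0,0]], spin=[0,0,0])

```text
time_s: 12.6
position: [0.5143, 0.0085, 0.0976]
ee_rot: [[0.091, -0.001, 0.996], [-0.996, -0.0, 0.091], [0.0, -1.0, -0.001]]
wrist_force: [1.9, 0.2, -1.9]
width: 0.609
```

Call:
apply_moves(offset=[[0.2,-2,0],[0.2,-2,0],[0,0,0]], spin=[0,0,0])

```text
time_s: 12.9
position: [0.5147, 0.0044, 0.0977]
ee_rot: [[0.091, -0.0, 0.996], [-0.996, -0.0, 0.091], [0.0, -1.0, -0.001]]
wrist_force: [1.6, 0.5, -1.7]
width: 0.606
```

Call:
apply_moves(offset=[[0.2,-2,0],[0,0,0]], spin=[0,0])

```text
time_s: 13.1
position: [0.5149, 0.0025, 0.0977]
ee_rot: [[0.091, -0.0, 0.996], [-0.996, -0.0, 0.091], [0.0, -1.0, -0.0]]
wrist_force: [1.8, -0.1, -2.4]
width: 0.61
```

Call:
apply_moves(offset=[[1.2,-2,0],[0,0,0]], spin=[0,0])

```text
time_s: 13.3
position: [0.5158, 0.0005, 0.0976]
ee_rot: [[0.091, -0.001, 0.996], [-0.996, -0.0, 0.091], [0.0, -1.0, -0.001]]
wrist_force: [-0.7, -0.2, -1.3]
width: 0.608
```

Call:
apply_moves(offset=[[0.2,-2,0],[0,0,0]], spin=[0,0])

```text
time_s: 13.5
position: [0.5163, -0.0015, 0.0977]
ee_rot: [[0.091, -0.001, 0.996], [-0.996, -0.0, 0.091], [0.0, -1.0, -0.001]]
wrist_force: [0.1, 0.5, -2.5]
width: 0.61
```

Call:
apply_moves(offset=[[0.2,-1.5,0],[0,0,0]], spin=[0,0])

```text
time_s: 13.7
position: [0.5163, -0.0025, 0.0977]
ee_rot: [[0.09, -0.001, 0.996], [-0.996, 0.001, 0.09], [-0.001, -1.0, -0.001]]
wrist_force: [-0.9, 2.0, -0.7]
width: 0.611
```

Call:
apply_moves(offset=[[0.2,-1.5,0],[0,0,0]], spin=[0,0])

```text
time_s: 13.9
position: [0.5165, -0.0038, 0.0977]
ee_rot: [[0.091, -0.001, 0.996], [-0.996, 0.001, 0.091], [-0.001, -1.0, -0.001]]
wrist_force: [-1.5, 4.0, 0.1]
width: 0.608
```

Call:
apply_moves(offset=[[0.2,-1.5,0],[0,0,0]], spin=[0,0])

```text
time_s: 14.1
position: [0.5167, -0.0053, 0.0978]
ee_rot: [[0.091, -0.001, 0.996], [-0.996, 0.001, 0.091], [-0.001, -1.0, -0.001]]
wrist_force: [-1.3, 5.7, 0.1]
width: 0.615
```

Call:
apply_moves(offset=[[0.2,-1.5,0],[0,0,0]], spin=[0,0])

```text
time_s: 14.3
position: [0.5168, -0.0066, 0.0978]
ee_rot: [[0.09, -0.001, 0.996], [-0.996, 0.001, 0.09], [-0.001, -1.0, -0.001]]
wrist_force: [-2.0, 6.4, 1.9]
width: 0.612
```

Call:
apply_moves(offset=[[-0.3,-1.5,0],[0,0,0]], spin=[0,0])

```text
time_s: 14.5
position: [0.5168, -0.0078, 0.0979]
ee_rot: [[0.09, -0.0, 0.996], [-0.996, 0.002, 0.09], [-0.002, -1.0, -0.0]]
wrist_force: [-2.0, 9.3, 1.6]
width: 0.612
```

Call:
apply_moves(offset=[[0,-1,0],[0,0,0]], spin=[0,0])

```text
time_s: 14.7
position: [0.5169, -0.0086, 0.0979]
ee_rot: [[0.09, -0.0, 0.996], [-0.996, 0.002, 0.09], [-0.002, -1.0, 0.0]]
wrist_force: [-1.0, 8.7, 1.5]
width: 0.612
```

Call:
apply_moves(offset=[[0,-1,0],[0,0,0]], spin=[0,0])

```text
time_s: 14.9
position: [0.517, -0.0093, 0.098]
ee_rot: [[0.09, 0.0, 0.996], [-0.996, 0.002, 0.09], [-0.002, -1.0, 0.0]]
wrist_force: [-0.7, 8.7, 2.0]
width: 0.613
```

Call:
apply_moves(offset=[[0,-0.7,0],[0,0,0]], spin=[0,0])

```text
time_s: 15.1
position: [0.517, -0.0096, 0.0981]
ee_rot: [[0.09, 0.0, 0.996], [-0.996, 0.003, 0.09], [-0.003, -1.0, 0.001]]
wrist_force: [-0.7, 11.8, 3.2]
width: 0.61
```

Call:
apply_moves(offset=[[0,-0.7,0],[0,0,0]], spin=[0,0])

```text
time_s: 15.3
position: [0.5169, -0.0097, 0.0981]
ee_rot: [[0.09, 0.0, 0.996], [-0.996, 0.004, 0.09], [-0.004, -1.0, 0.0]]
wrist_force: [-0.6, 14.1, 3.7]
width: 0.611
```

Call:
apply_moves(offset=[[0,-0.7,0],[0,0,0]], spin=[0,0])

```text
time_s: 15.5
position: [0.5169, -0.0099, 0.0981]
ee_rot: [[0.09, 0.0, 0.996], [-0.996, 0.005, 0.09], [-0.005, -1.0, 0.001]]
wrist_force: [-0.4, 17.4, 3.9]
width: 0.615
```

Run:
```python
from h import *
from workcell import robot
for n in("side","top"):
    c=robot.capture(n); pickle.dump(c,open(f"pics/{n}6.pkl","wb"))
    cv2.imwrite(f"pics/{n}6.png",c["pixels"][:,:,::-1])
s=robot.sense();print(s["time_s"],s["position"],s["ee_rot"][:,2],s["wrist_force"],s["torque"],s["width"])
t=cv2.imread("pics/top6.png")[225:305,400:480];d=cv2.imread("pics/side6.png")[145:235,345:435]
cv2.imwrite("pics/crop8.png",np.hstack([cv2.resize(t,(400,400),interpolation=2),cv2.resize(d,(400,400),interpolation=2)]))
```

```text
15.6 [ 0.51692716 -0.00988442  0.09815605] [9.95930623e-01 9.01211074e-02 6.16131267e-04] [ 0.1251478  15.20840603  4.81717273] [ 2.88184786 -0.05483626  0.39052993] 0.6119141815898753
```

View pics/crop8.png

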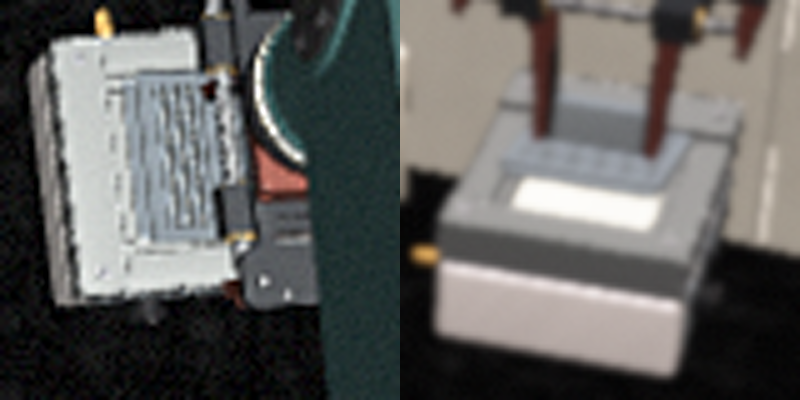

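The crops show the tongue end raised inside the keeper, at about (130,155) in the top half, and the lip hidden under the ledge. The y force rose at about 1 N/mm and then steeply at TCP y = -9.9 mm, so the lip is on the end stops. Now I'll swing down along the arc, staying pushed in.

Call:
apply_moves(offset=[[0,0.8,-1.5],[0,0,0]], spin=[0,0])

```text
time_s: 15.8
position: [0.5169, -0.0095, 0.0969]
ee_rot: [[0.09, 0.0, 0.996], [-0.996, 0.004, 0.09], [-0.004, -1.0, 0.001]]
wrist_force: [-2.1, 14.2, 8.8]
width: 0.613
```

Call:
apply_moves(offset=[[0,0.8,-1.5],[0,0,0]], spin=[0,0])

```text
time_s: 16.0
position: [0.5168, -0.0091, 0.0955]
ee_rot: [[0.09, 0.0, 0.996], [-0.996, 0.003, 0.09], [-0.003, -1.0, 0.0]]
wrist_force: [-2.4, 12.9, 9.6]
width: 0.609
```

Call:
apply_moves(offset=[[0,0.8,-1.5],[0,0,0]], spin=[0,0])

```text
time_s: 16.2
position: [0.5168, -0.0088, 0.094]
ee_rot: [[0.09, 0.0, 0.996], [-0.996, 0.002, 0.09], [-0.002, -1.0, 0.0]]
wrist_force: [-2.5, 9.9, 9.1]
width: 0.61
```

Call:
apply_moves(offset=[[0,-0.6,-1.5],[0,0,0]], spin=[0,0])

```text
time_s: 16.4
position: [0.5168, -0.0089, 0.0926]
ee_rot: [[0.09, 0.0, 0.996], [-0.996, 0.003, 0.09], [-0.003, -1.0, 0.0]]
wrist_force: [-3.1, 13.2, 9.7]
width: 0.614
```

Call:
apply_moves(offset=[[0,0,-1.5],[0,0,0]], spin=[0,0])

```text
time_s: 16.6
position: [0.5168, -0.0089, 0.091]
ee_rot: [[0.09, 0.0, 0.996], [-0.996, 0.003, 0.09], [-0.003, -1.0, 0.0]]
wrist_force: [-2.8, 14.0, 8.4]
width: 0.609
```

Call:
apply_moves(offset=[[0,0.2,-1.5],[0,0,0]], spin=[0,0])

```text
time_s: 16.8
position: [0.5168, -0.0089, 0.0895]
ee_rot: [[0.09, 0.0, 0.996], [-0.996, 0.003, 0.09], [-0.003, -1.0, 0.0]]
wrist_force: [-1.8, 11.4, 7.6]
width: 0.612
```

Call:
apply_moves(offset=[[0,-1,0],[0,0,0]], spin=[0,0])

```text
time_s: 17.0
position: [0.5168, -0.0092, 0.0896]
ee_rot: [[0.09, 0.0, 0.996], [-0.996, 0.004, 0.09], [-0.004, -1.0, 0.001]]
wrist_force: [-1.8, 15.4, 9.1]
width: 0.614
```

Call:
apply_moves(offset=[[0,0.1,-1.5],[0,0,0]], spin=[0,0])

```text
time_s: 17.2
position: [0.5168, -0.0093, 0.088]
ee_rot: [[0.09, 0.0, 0.996], [-0.996, 0.004, 0.09], [-0.004, -1.0, 0.0]]
wrist_force: [-1.7, 13.4, 8.8]
width: 0.612
```

Call:
apply_moves(offset=[[0,0.2,-1.5],[0,0,0]], spin=[0,0])

```text
time_s: 17.4
position: [0.5168, -0.0094, 0.0864]
ee_rot: [[0.09, 0.0, 0.996], [-0.996, 0.003, 0.09], [-0.003, -1.0, 0.0]]
wrist_force: [-1.9, 12.5, 8.3]
width: 0.614
```

Run:
```python
from h import *
from workcell import robot
for n in("side","top"):
    c=robot.capture(n); pickle.dump(c,open(f"pics/{n}7.pkl","wb"))
    cv2.imwrite(f"pics/{n}7.png",c["pixels"][:,:,::-1])
s=robot.sense();print(s["time_s"],s["position"],s["wrist_force"],s["torque"],s["width"])
t=cv2.imread("pics/top7.png")[228:298,400:460];d=cv2.imread("pics/side7.png")[155:225,350:430]
cv2.imwrite("pics/crop9.png",np.hstack([cv2.resize(t,(360,420),interpolation=2),cv2.resize(d,(440,420),interpolation=2)]))
```

```text
17.5 [ 0.51679361 -0.00939403  0.08644383] [-2.22058202 13.15747247  8.37832011] [1.93134842 0.25507159 0.04568689] 0.6105084578586729
```

View pics/crop9.png

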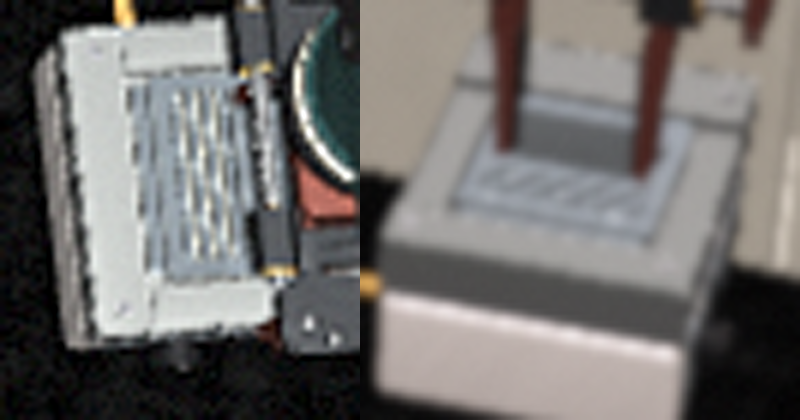

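Call:
apply_moves(offset=[[0,-1,-0.5],[0,0,0]], spin=[0,0])

```text
time_s: 17.7
position: [0.5168, -0.0098, 0.086]
ee_rot: [[0.09, 0.0, 0.996], [-0.996, 0.004, 0.09], [-0.004, -1.0, 0.0]]
wrist_force: [-2.6, 16.4, 9.4]
width: 0.616
```

Call:
apply_moves(offset=[[0,0,-1],[0,0,0]], spin=[0,0])

```text
time_s: 17.9
position: [0.5168, -0.01, 0.085]
ee_rot: [[0.09, 0.0, 0.996], [-0.996, 0.004, 0.09], [-0.004, -1.0, 0.0]]
wrist_force: [-2.3, 15.2, 8.9]
width: 0.61
```

Call:
apply_moves(offset=[[0,0,-1],[0,0,0]], spin=[0,0])

```text
time_s: 18.1
position: [0.5168, -0.0102, 0.084]
ee_rot: [[0.09, 0.0, 0.996], [-0.996, 0.004, 0.09], [-0.004, -1.0, 0.0]]
wrist_force: [-1.8, 13.3, 9.0]
width: 0.612
```

Call:
apply_moves(offset=[[0,-0.3,-1],[0,0,0]], spin=[0,0])

```text
time_s: 18.3
position: [0.5168, -0.0104, 0.0829]
ee_rot: [[0.09, 0.0, 0.996], [-0.996, 0.004, 0.09], [-0.004, -1.0, 0.0]]
wrist_force: [-3.0, 14.6, 8.5]
width: 0.618
```

Call:
apply_moves(offset=[[0,-0.3,-1],[0,0,0]], spin=[0,0])

```text
time_s: 18.5
position: [0.5169, -0.0106, 0.0822]
ee_rot: [[0.09, 0.0, 0.996], [-0.996, 0.004, 0.09], [-0.004, -1.0, 0.001]]
wrist_force: [-2.1, 15.5, 11.8]
width: 0.613
```

Call:
apply_moves(offset=[[0,-0.3,-1],[0,0,0]], spin=[0,0])

```text
time_s: 18.7
position: [0.5169, -0.0107, 0.0821]
ee_rot: [[0.09, 0.0, 0.996], [-0.996, 0.004, 0.09], [-0.004, -1.0, 0.001]]
wrist_force: [-5.4, 16.9, 22.5]
width: 0.613
```

Call:
apply_moves(offset=[[0,0,0.7],[0,0,0],[0,0,0],[0,0,0]], spin=[0,0,0,0], jaw=64)

```text
time_s: 19.1
position: [0.5172, -0.014, 0.0808]
ee_rot: [[0.09, 0.0, 0.996], [-0.996, -0.0, 0.09], [0.0, -1.0, -0.0]]
wrist_force: [0.1, -0.2, -0.1]
width: 0.732
```

Run:
```python
from workcell import robot
s=robot.sense();print(s["time_s"],s["position"],s["wrist_force"],s["torque"],s["width"])
```

```text
19.1 [ 0.5171675  -0.01399387  0.08081642] [ 0.12233921 -0.23550275 -0.0977744 ] [ 0.01981142 -0.04768992 -0.02690773] 0.7321287015059239
```

Call:
apply_moves(offset=[[0,0,10],[0,0,20],[0,0,40],[0,0,40],[0,40,10],[0,45,0],[0,45,0],[0,45,0],[0,45,0],[0,45,0],[0,45,0],[0,0,0]], spin=[0,0,0,0,0,0,0,0,0,0,0,0])

```text
time_s: 20.3
position: [0.517, 0.3016, 0.2016]
ee_rot: [[0.095, 0.001, 0.995], [-0.995, 0.003, 0.095], [-0.003, -1.0, 0.002]]
wrist_force: [-0.4, -0.2, 0.1]
width: 0.729
```

Run:
```python
from h import *
from workcell import robot
for n in("side","top"):
    c=robot.capture(n); pickle.dump(c,open(f"pics/{n}8.pkl","wb"))
    cv2.imwrite(f"pics/{n}8.png",c["pixels"][:,:,::-1])
s=robot.sense();print(s["time_s"],s["position"],s["wrist_force"],s["width"])
t=cv2.imread("pics/top8.png")[225:295,400:485];d=cv2.imread("pics/side8.png")[150:230,345:430]
cv2.imwrite("pics/crop10.png",np.hstack([cv2.resize(t,(420,346),interpolation=2),cv2.resize(d,(368,346),interpolation=2)]))
```

```text
20.4 [0.51668192 0.29711389 0.20118457] [ 0.23485276 -0.37268314  0.56650115] 0.7294777494063891
```

View pics/crop10.png

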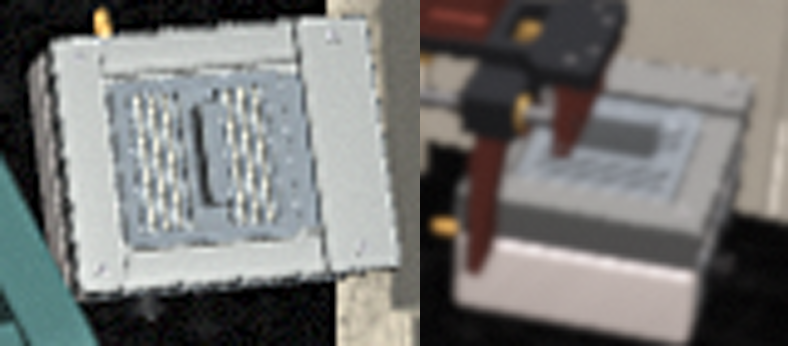

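The top crop shows the plate lying square in the well, from (107,80) to (315,235), with its tongue edge at the keeper and its lip end going under the ledge. As a last check I'll touch down lightly on the tongue end with closed fingers.

Call:
apply_moves(offset=[[-1,-44,0],[-1,-44,0],[-1,-44,0],[0,-44,0],[0,-44,0],[0,-42,-30],[0,0,-40],[0,0,-35],[0,0,-8],[0,0,0],[0,0,0]], spin=[0,0,0,0,0,0,0,0,0,0,0], jaw=0)

```text
time_s: 21.5
position: [0.5148, 0.0355, 0.0903]
ee_rot: [[0.09, 0.002, 0.996], [-0.996, -0.0, 0.09], [0.0, -1.0, 0.002]]
wrist_force: [0.3, -0.1, -0.3]
width: 0.004
```

Call:
apply_moves(offset=[[0,0,-2],[0,0,0]], spin=[0,0])

```text
time_s: 21.7
position: [0.515, 0.036, 0.0882]
ee_rot: [[0.091, 0.002, 0.996], [-0.996, -0.0, 0.091], [0.0, -1.0, 0.002]]
wrist_force: [0.7, -0.7, 1.0]
width: 0.011
```

Call:
apply_moves(offset=[[0,0,-2.5],[0,0,-2.5],[0,0,0]], spin=[0,0,0])

```text
time_s: 22.0
position: [0.5148, 0.0352, 0.082]
ee_rot: [[0.092, 0.002, 0.996], [-0.996, -0.001, 0.092], [0.001, -1.0, 0.001]]
wrist_force: [3.0, -3.5, -1.2]
width: 0.006
```

Call:
apply_moves(offset=[[0,0,-1.5],[0,0,0]], spin=[0,0])

```text
time_s: 22.2
position: [0.5147, 0.0352, 0.0806]
ee_rot: [[0.091, 0.001, 0.996], [-0.996, -0.001, 0.091], [0.001, -1.0, 0.001]]
wrist_force: [1.0, -4.7, 2.2]
width: 0.005
```

Call:
apply_moves(offset=[[0,0,-1],[0,0,0]], spin=[0,0])

```text
time_s: 22.4
position: [0.5147, 0.0352, 0.0803]
ee_rot: [[0.091, 0.001, 0.996], [-0.996, -0.001, 0.091], [0.001, -1.0, 0.001]]
wrist_force: [-1.2, -5.6, 9.6]
width: 0.005
```

Call:
apply_moves(offset=[[0,0,-1],[0,0,0]], spin=[0,0])

```text
time_s: 22.6
position: [0.5148, 0.0352, 0.0802]
ee_rot: [[0.091, 0.002, 0.996], [-0.996, -0.001, 0.091], [0.001, -1.0, 0.002]]
wrist_force: [-2.7, -5.3, 19.6]
width: 0.005
```

Contact came at z = 80.2 mm, exactly seat height plus plate thickness, so the tongue end is fully down. I'll retreat and hand in.

Call:
apply_moves(offset=[[0,0,3],[0,0,15],[0,0,40],[0,0,45],[0,0,30],[0,0,0],[0,0,0],[0,0,0]], spin=[0,0,0,0,0,0,0,0])

```text
time_s: 23.4
position: [0.5125, 0.0362, 0.2098]
ee_rot: [[0.091, -0.003, 0.996], [-0.996, 0.001, 0.091], [-0.001, -1.0, -0.003]]
wrist_force: [0.5, 0.3, -0.0]
width: 0.006
```

Run:
```python
from workcell import robot
s=robot.sense();print(s["time_s"],s["position"],s["wrist_force"])
print(robot.hand_in())
```

```text
23.4 [0.51248621 0.03617154 0.20984386] [ 0.53254237  0.32810573 -0.04062487]
the job is handed in; nothing more can be done
None
```

The cover is back on the pump and the job was handed in at 23.4 s. My checks show it flat and home, but `hand_in` gives no verdict.

**What I did:** The moves cannot tilt the tool, so I gripped the rib by its ends instead of across its thickness as the task says. The cover could then pivot in the grip. I pressed the tongue lightly on the pump's front rail, at about 8 N, to tilt the cover about 12° with the lip low. That is less than the 15–20° suggested, but it went in. I hooked the lip under the ledge and pushed it in against the bar until the force rose steeply at the end stops. Then I swung the other end down while staying pushed in, and let go. The highest single force reading on the wrist was about 22 N.

**Checks:**
- **Picture after letting go:** the cover lies square in the well, with its tongue edge at the keeper and its lip end going under the ledge.
- **Touch test:** pressing on the tongue end met the plate at 80.2 mm. Seat height plus plate thickness is 80.0 mm, so that end is fully down.
- **Retreat:** the robot was clear of everything, with wrist force near zero.

**What disagreed or went unchecked:**
- **Cameras:** the two views differed by about 5–10 mm, so I relied on feel for the final fit. I did not measure the cover's final position along or across the pump.
- **Grip slip:** the cover seems to have slipped a few mm in the grip during tilting and swinging, with no sign of harm.
- **Touch test:** it showed about 5 N sideways, probably a finger against the keeper's edge. I took no picture after it.
- **Other objects:** I did not measure whether the bystanders moved. I saw no sign that the arm touched any of them.

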